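Load the pigment mill and hold its bayonet lid at half twist

ROBOT

A 6-joint arm with a two-finger parallel gripper is mounted at the origin on the work surface. World frame = base frame: x ahead of the robot, y to its left, z up, the work surface at z = 0. Lengths are in m, angles in degrees, forces in N, time in s.
With the tool pointing down it reaches from about 0.4 to 0.825 m from the base axis. Payload 7 kg.
Tool frame: the origin (TCP) lies midway between the tips of the shut fingers; the grasp point (between the pads) lies 19 mm behind it; z points along the fingers, y is the direction in which the jaws open and shut (so a half turn about z gives the same grasp; the last joint's range is limited). The gripper opens to 88 mm and grips with 3 to 60 N. Pads are 19 mm wide; open, the fingers measure 130 mm over their backs; the gripper's body (78 mm by 193 mm) begins 47 mm behind the grasp point.
Start: joints at [-56.201, 20.546, 0.682, 0, -70.136, -16.507], TCP at [0.201, -0.644, 0.227] pointing down, gripper open.
Joint ranges: [-176.03, 176.03], [-82.01, 121.73], [-58.28, 71.71], [-173.87, 95.51], [-174.79, -0.11], [-173.66, 173.66]. Speed limits (degrees/s): [136.94, 136.94, 172.46, 180, 180, 180].

INTERFACE

Orientations are given as [roll, pitch, yaw] about the fixed x, y, z axes, in that order (R = Rz(yaw) Ry(pitch) Rx(roll)).
In Python, from plant import get_state, capture, close_job gives the robot as it stands.
- The arm moves only by the tool apply_moves, never from a script. Its argument "commands" is a list of rows, each an object with "grip": the opening, from 0 (shut) to 1 (fully open); "dp": the shift along the tool's x, y, z in mm, a list of three; "yaw": the turn about the tool's z in rad. A call has 1 to 12 rows; each row is the pose to reach, as a shift and turn from the pose commanded when the call began, along the tool's axes at that moment; what a row does not reach only later rows make up. A row lasts 1/8 s, in which the tool goes at most 62.5 mm and 10.7 degrees, less where a joint would pass 70% of its speed; a pose out of reach is approached as far as the arm can. A call with a gripper value outside its range is refused whole. The fingers move at their own pace and stop on an object; "newtons" is the grip in N (left out, the last holds). Time passes only in rows, so rows that repeat a pose let the fingers close. It gives the time, the measured TCP pose, the force and the opening at its end, in the units of the state.
- get_state(): the state, without advancing time (a new reading comes with each control period).
- capture(name): name is "scene" or "top" or "wrist"; returns a dict with "color" (384x512x3 uint8, red, green, blue), "camera_matrix" (3x3 intrinsics, pixels), "xyz" and "rotation" of the camera in the world; the wrist camera has in their place "T_tool_cam" (4x4, takes a point from camera to tool coordinates, whose origin is the TCP and whose axes are the flange's). Camera axes: x right, y up, looking along -z (the intrinsics and any distortion apply to the point x, -y, -z); pixel columns grow to the right and rows downward; lengths in m; the calibration is good to about 2 mm. The wrist camera is an equidistant fisheye: a pixel r from the principal point sees the ray r / f radians off the axis. A picture is of the moment at which its call begins: read the wrist's pose just before it. There is no depth.
- close_job(): hands the job in, once; it reports no verdict.
The state is a dict: "time_s": time; "joints": joint angles; "qd": joint speeds; "joint_torque": joint torques, N m; "tcp_pos": TCP position; "eef_rot": TCP orientation; "contact_force": force on the tool from outside, world axes, zero at the start; "moment": the same for the moment, N m; "gripper_width": finger opening in m.
Only numpy, scipy, OpenCV 4.12 (cv2) and the standard library are available. Lean on these libraries where they do the work, as an engineer would, in place of code of your own. Each camera call takes 0.05 s, during which the arm holds its last target.

TASK

Get the pigment mill on the shop counter ready for a pulse of grinding: first slide the tray with its glass jar fully home into the opening at the foot of the mill, then drop the bayonet lid into the collar on top and twist it clockwise (seen from above) only half way, to the green mark, well before it clicks locked at the red mark. The lid's ring springs back, so finish while still holding the lid at half twist, and leave the pigment jars and the brush pot alone.

Things in the scene. Friction and masses are not known exactly. Their poses are not given: they have to be found in the camera images.
- mill: White bench mill, fixed, 150 mm (its x) by 140 mm (its y), 110 mm high; origin: centre of its footprint on the counter. Tray opening in its +y face, bayonet collar on top over the origin. Marks on the steel deck beside the collar: white on black along the mill's x axis: lid goes in; green, 0.7 rad clockwise of these: half twist; red, 1.4 rad clockwise: locked
- mouth (a point): Middle of the tray opening at counter level, in the mill's +y face (70 mm from its axis); axes as the mill's. The tunnel is 96 mm wide, 62 mm high, flared at the mouth, its floor the counter itself, and ends at a back wall 128 mm behind this point
- collar (a point): Centre of the bayonet collar, 114 mm above the counter, where the lid's underside rests when fully in; axes as the mill's. The dark collar is 92 mm across, rim 127 mm above the counter; bore between its steel retaining tabs 54 mm; the tabs leave two gaps 16 mm wide, along the mill's + and - x axis, for the lid's lugs
- ring (a joint): Turn (rad) of the sprung drive ring in the collar: 0 at rest, grows clockwise seen from above; 0.7 half twist (green), lock clicks at 1.15, stop at 1.4 (red). Brass dogs form two slots 15 mm wide for the lid's lugs (10 mm wide), so the lid turns about 0.1 rad before the ring follows. A spring turns it back: 0.024 N m at rest, 0.11 N m at half twist
- ring_mid (a point): Centre of the drive ring's upper face, on which the lid's underside rests; its x axis runs through the two lug slots and turns with the ring (along the mill's x axis at rest)
- lid_grip (a point): Centre of the orange handle of the loose bayonet lid (about 160 g), which lies right way up on the counter. Handle: upright bar 56 mm along the lid's x, 14 mm thick along its y, 20 to 61 mm above the lid's underside; this point 40 mm above the underside. Below the handle a black flange 80 mm across, 14 to 20 mm above the underside
- lid_foot (a point): Centre of the lid's underside, axes as the lid's. Neck 48 mm across below the flange; at its foot two lugs along + and - x, 68 mm tip to tip, 10 mm wide, 6 mm high. It goes in with its x axis along the mill's x axis (either way round, the lid is symmetric) till this point is at point collar; once turned, the tabs hold the lugs down with 2 mm of play
- tray_grip (a point): Centre of the tray's black upright handle, 35 mm above the counter: 14 mm thick along the tray's x, 32 mm along its y, 6 to 60 mm above the counter. The loose tray (350 g) lies on the counter before the mouth and slides in towards its own -y, along the mill's -y. Fully home, against the back wall, this point is 127 mm from the mill's axis, along the mill's +y
- tray_mid (a point): Centre of the tray's underside, 130 mm from the handle towards the tray's -y, axes as the tray's. Aluminium tray 90 mm along x, 110 mm along y, rim 14 mm high; a flat stem 20 mm wide joins it to the handle
- jar_mid (a point): Small glass jar with a white cap, 46 mm across, 46 mm high, standing loose in a ring at the centre of the tray; its centre, half-way up
- pigment_red: Red pigment jar, 54 mm across, 70 mm high, to be left alone; origin at the centre of its underside
- pigment_blue: Blue pigment jar, 54 mm across, 70 mm high, to be left alone; origin at the centre of its underside
- brush_pot: White pot of brushes, 72 mm across, pot 95 mm and brushes 190 mm high, to be left alone; origin at the centre of its underside
Things that resemble listed ones, but are neither listed nor needed, are in the scene too. Of the things that look like the part that bears jar_mid, take the one that is farthest from the robot's base at the start.

How it is judged:
By the outcome, as a careful person would: the job done as asked, in the order asked, and still so for the second after the job is handed in, while the arm keeps its last pose, push and grip.
It also fails if it takes over 54 s, if anything falls off the work surface, if the arm or the gripper's body presses on something with over 40 N, if the wrist force passes 120 N, or if a joint passes its speed limit or range.

## Working session

There is one attempt and no reset: what is moved stays moved. The work goes in short steps, Python scripts to look and compute and a tool call to move; the robot and the scene stay as the last step left them, time stands still between calls to the robot, and variables do not carry over. Pictures are saved under pics/ and viewed, and the job is handed in when it is done.

Besides the shell and the picture viewer there is one more tool, called after "Request:" by a JSON object that holds its "method" and its "body". apply_moves: Moves the arm, as the interface text tells. Its arguments: {"type":"object","properties":{"commands":{"type":"array","items":{"type":"object","properties":{"grip":{"type":"number"},"dp":{"type":"array","items":{"type":"number"}},"yaw":{"type":"number"}}}},"newtons":{"type":"number"}},"required":["commands"]}

```bash
ls; mkdir -p pics
python3 - <<'E'
from plant import get_state, capture
import cv2, numpy as np
print(get_state())
for n in ["scene","top","wrist"]:
    c=capture(n); cv2.imwrite(f"pics/{n}0.png",c["color"][:,:,::-1])
    np.save(f"pics/{n}0.npy",{k:v for k,v in c.items()},allow_pickle=True)
    print(n,{k:np.round(v,4).tolist() for k,v in c.items() if k!="color"})
E
```

```text
pics
{'time_s': 0.0, 'joints': array([-5.62014198e+01,  2.05915912e+01,  6.34335600e-01, -2.25156911e-02,
       -7.01357508e+01, -1.65060153e+01]), 'qd': array([ 0.05143936,  0.04456462,  0.07165859,  0.04329633, -0.03496188,
        0.03907689]), 'joint_torque': array([-1.25665880e-03, -5.82719100e+01,  2.93058980e+01,  6.99707687e+00,
        7.01944882e-03, -2.02169063e-04]), 'tcp_pos': array([ 0.20047681, -0.64402702,  0.22561766]), 'eef_rot': array([ 1.79904812e+02, -6.13359041e-03, -1.62715098e+02]), 'contact_force': array([-0.34413831, -0.10723262, -0.67041023]), 'moment': array([0.04021214, 0.02773334, 0.03248419]), 'gripper_width': 0.08733660577583509}
scene {'camera_matrix': [[421.5576, 0.0, 255.5348], [0.0, 421.5576, 192.7763], [0.0, 0.0, 1.0]], 'xyz': [1.0481, -0.1043, 0.9191], 'rotation': [31.5067, 0.7266, 82.7378]}
top {'camera_matrix': [[383.003, 0.0, 254.666], [0.0, 383.003, 186.6894], [0.0, 0.0, 1.0]], 'xyz': [0.3953, -0.0548, 1.0582], 'rotation': [8.3877, -0.125, -91.2127]}
wrist {'camera_matrix': [[297.3186, 0.0, 256.0146], [0.0, 297.3186, 186.3251], [0.0, 0.0, 1.0]], 'T_tool_cam': [[0.0004, 0.9551, 0.2964, 0.0816], [1.0, -0.0004, 0.0, 0.0001], [0.0002, 0.2964, -0.9551, -0.1588], [0.0, 0.0, 0.0, 1.0]]}
```

View pics/scene0.png

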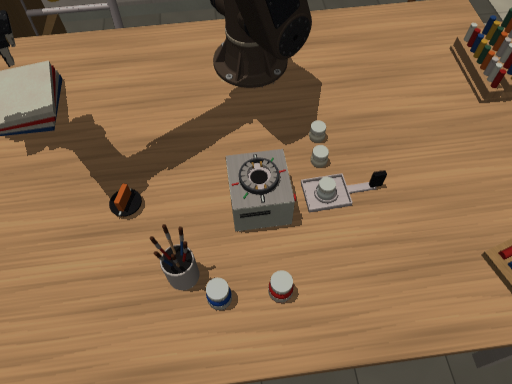

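View pics/top0.png

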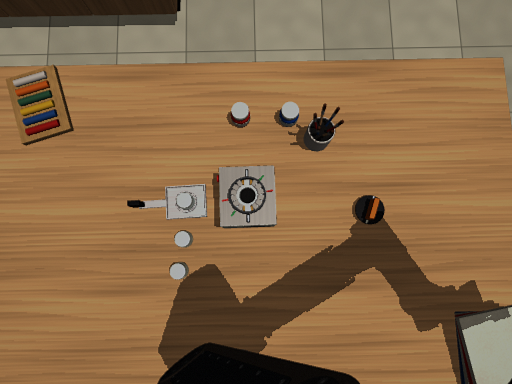

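View pics/wrist0.png

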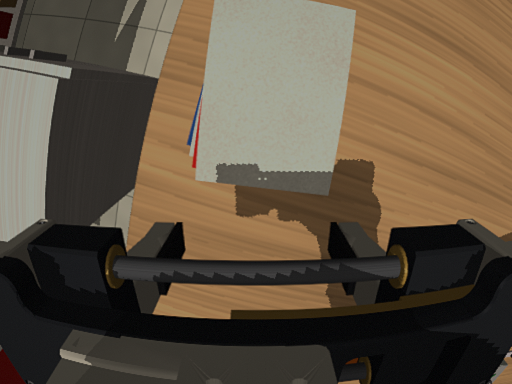

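```bash
cat > h.py <<'E'
import numpy as np, cv2
from scipy.spatial.transform import Rotation as R
from plant import get_state, capture
def Rm(rpy): return R.from_euler('xyz',rpy,degrees=True).as_matrix()
def load(p): return np.load(p,allow_pickle=True).item()
def pose(c,st=None):
    if 'T_tool_cam' in c:
        T=np.array(c['T_tool_cam']); Rt=Rm(st['eef_rot'])
        return Rt@T[:3,:3], Rt@T[:3,3]+st['tcp_pos']
    return Rm(c['rotation']), np.array(c['xyz'])
def ray(c,uv,st=None):
    K=np.array(c['camera_matrix']); Rc,o=pose(c,st)
    x=(uv[0]-K[0,2])/K[0,0]; y=(uv[1]-K[1,2])/K[1,1]
    if 'T_tool_cam' in c:
        r=np.hypot(x,y); s=np.sin(r)/r if r>1e-9 else 1
        d=np.array([x*s,-y*s,-np.cos(r)])
    else: d=np.array([x,-y,-1.])
    d=Rc@d; return o,d/np.linalg.norm(d)
def onz(c,uv,z,st=None):
    o,d=ray(c,uv,st); return o+d*(z-o[2])/d[2]
def proj(c,p,st=None):
    K=np.array(c['camera_matrix']); Rc,o=pose(c,st)
    q=Rc.T@(np.asarray(p)-o); a=np.array([q[0],-q[1],-q[2]])
    if 'T_tool_cam' in c:
        th=np.arctan2(np.hypot(a[0],a[1]),a[2]); n=np.hypot(a[0],a[1])+1e-12
        return np.array([K[0,0]*th*a[0]/n+K[0,2],K[1,1]*th*a[1]/n+K[1,2]])
    return np.array([K[0,0]*a[0]/a[2]+K[0,2],K[1,1]*a[1]/a[2]+K[1,2]])
def crop(img,x0,y0,w,h,s,name):
    cv2.imwrite(name,cv2.resize(img[y0:y0+h,x0:x0+w,::-1],None,fx=s,fy=s,interpolation=cv2.INTER_CUBIC))
E
python3 - <<'E'
from h import *
t=load('pics/top0.npy'); s=load('pics/scene0.npy')
crop(t['color'],120,155,160,120,5,'pics/tc1.png')
crop(s['color'],220,110,170,125,4.7,'pics/sc1.png')
a=t['color'][180:240,340:400]; b=s['color'][170:230,95:155]
cv2.imwrite('pics/lid1.png',cv2.resize(np.hstack([a,b])[:,:,::-1],None,fx=6,fy=6,interpolation=cv2.INTER_CUBIC))
E
```

```text
(no output)
```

View pics/tc1.png

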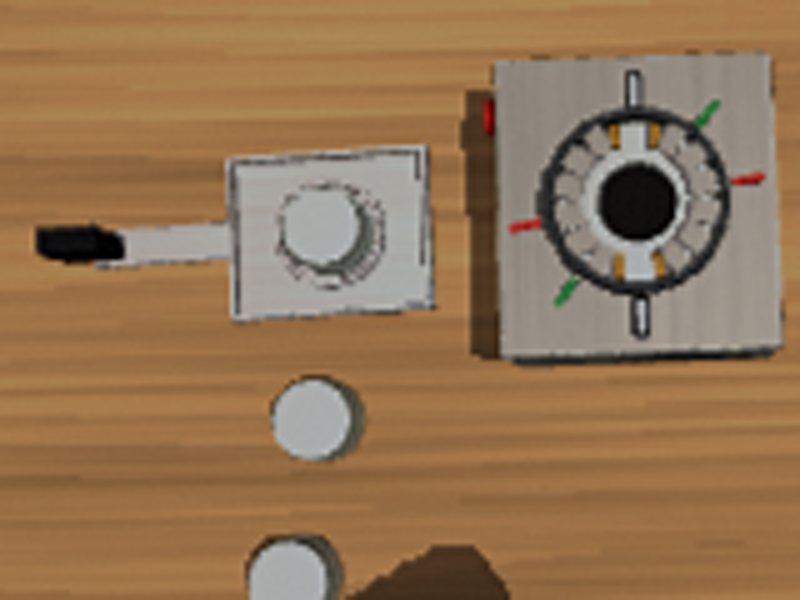

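View pics/sc1.png

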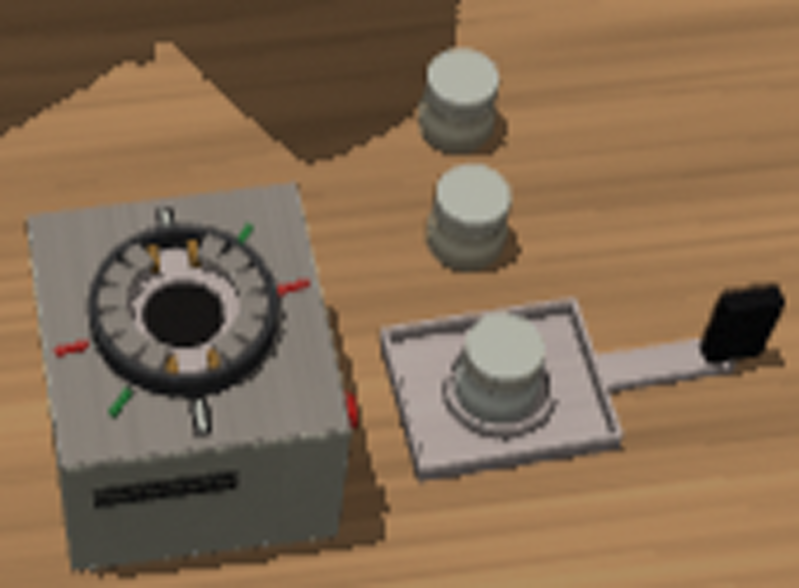

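View pics/lid1.png

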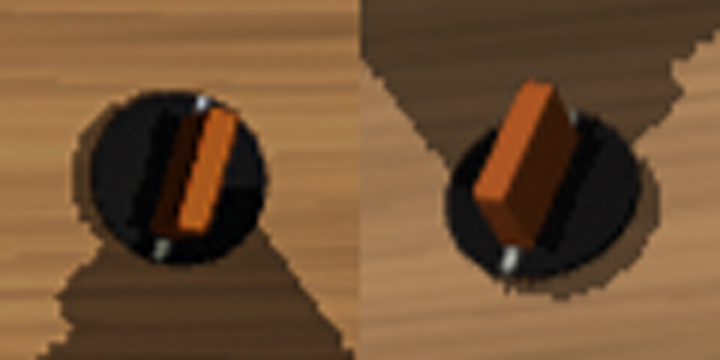

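Run:
```python
from h import *
t=load('pics/top0.npy'); s=load('pics/scene0.npy')
T=lambda x,y:(120+(x+.5)/5-.5,155+(y+.5)/5-.5)
S=lambda x,y:(220+(x+.5)/4.7-.5,110+(y+.5)/4.7-.5)
def L(x,y,ox): return ((340 if ox==0 else 95)+((x-ox)+.5)/6-.5,(180 if ox==0 else 170)+(y+.5)/6-.5)
def P(n,c,uvs,z):
    A=np.array([onz(c,u,z) for u in uvs]); print(n,np.round(A[:,:2]*1e3,1).tolist(),'mean',np.round(A.mean(0)[:2]*1e3,1))
    return A
A=P('deckT',t,[T(*p) for p in [(495,60),(770,53),(781,347),(503,355)]],.11)
B=P('deckS',s,[S(*p) for p in [(28,215),(297,185),(350,430),(62,465)]],.11)
for M in (A,B):
    print('sides',[round(1e3*np.linalg.norm(M[i]-M[i-1]),1) for i in range(4)], 'ang',[round(np.degrees(np.arctan2(*(M[i]-M[i-1])[[1,0]])),1) for i in range(4)])
m=P('whiteT',t,[T(632,75),T(640,335)],.11); print(np.degrees(np.arctan2(*(m[0]-m[1])[[1,0]])))
m=P('whiteS',s,[S(163,210),S(202,430)],.11); print(np.degrees(np.arctan2(*(m[1]-m[0])[[1,0]])))
P('redT',t,[T(512,228),T(763,178)],.11); P('greenT',t,[T(560,302),T(716,103)],.11)
P('rimT',t,[T(635,108),T(639,293),T(541,204),T(730,196)],.122)
P('rimS',s,[S(180,228),S(188,393),S(92,308),S(280,300)],.122)
P('capsT',t,[T(321,226),T(312,419),T(288,578)],.046)
P('capsS',s,[S(503,347),S(473,193),S(462,77)],.046)
A=P('trayT',t,[T(228,160),T(428,147),T(435,308),T(234,320)],.014)
B=P('trayS',s,[S(383,330),S(575,302),S(620,443),S(420,475)],.014)
for M in (A,B):
    print('sides',[round(1e3*np.linalg.norm(M[i]-M[i-1]),1) for i in range(4)], 'ang',[round(np.degrees(np.arctan2(*(M[i]-M[i-1])[[1,0]])),1) for i in range(4)])
P('hT',t,[T(38,228),T(38,262)],.06)
P('hS top',s,[S(722,290),S(782,288)],.06); P('hS bot',s,[S(703,358),S(745,366)],.006)
# lid
P('lid lugsT',t,[L(203,103,0),L(161,250,0)],.006)
P('handle topT',t,[L(218,106,0),L(239,117,0),L(206,234,0),L(179,230,0)],.061)
P('handle topS',s,[L(530,80,360),L(553,88,360),L(507,203,360),L(475,190,360)],.061)
P('flangeT',t,[L(90,180,0),L(268,180,0),L(180,90,0),L(180,266,0)],.019)
P('flangeS',s,[L(446,200,360),L(640,190,360),L(545,105,360),L(545,283,360)],.019)
for n,c,uv in [('red',t,(240,110)),('blue',t,(290,108)),('red',s,(281,279)),('blue',s,(218,287))]: P(n,c,[uv],.07)
P('pot',t,[(320,138)],.09)
```

```text
deckT [[588.2, 30.0], [588.9, -108.8], [441.0, -110.0], [439.9, 27.2]] mean [514.5 -40.4]
deckS [[441.4, -109.4], [441.2, 28.7], [587.8, 30.3], [588.5, -106.6]] mean [514.7 -39.3]
sides [np.float64(148.3), np.float64(138.8), np.float64(147.9), np.float64(137.2)] ang [np.float64(1.1), np.float64(-89.7), np.float64(-179.5), np.float64(90.4)]
sides [np.float64(147.1), np.float64(138.1), np.float64(146.7), np.float64(136.9)] ang [np.float64(-178.9), np.float64(90.1), np.float64(0.6), np.float64(-89.7)]
whiteT [[579.0, -38.9], [448.3, -40.5]] mean [513.7 -39.7]
0.7082506869642855
whiteS [[447.6, -41.2], [578.4, -39.0]] mean [513.  -40.1]
0.9348175184067122
redT [[502.8, 22.2], [525.3, -103.5]] mean [514.  -40.6]
greenT [[465.5, -1.3], [563.8, -80.9]] mean [514.6 -41.1]
rimT [[560.0, -40.3], [468.2, -40.6], [513.0, 6.8], [515.0, -86.3]] mean [514.1 -40.1]
rimS [[468.7, -35.1], [564.5, -43.8], [510.4, -83.6], [518.0, 7.4]] mean [515.4 -38.8]
capsT [[513.2, 128.8], [411.7, 132.9], [330.3, 144.8]] mean [418.4 135.5]
capsS [[512.5, 128.8], [411.7, 134.0], [329.7, 144.8]] mean [418.  135.9]
tra
[... 642 characters left out ...]
.7]] mean [513.6 256.1]
lid lugsT [[515.4, -388.4], [448.2, -364.7]] mean [ 481.8 -376.6]
handle topT [[507.7, -377.5], [502.7, -386.3], [452.0, -368.5], [454.0, -356.9]] mean [ 479.1 -372.3]
handle topS [[453.7, -365.0], [458.9, -355.6], [510.9, -371.9], [503.2, -384.7]] mean [ 481.7 -369.3]
flangeT [[479.9, -330.7], [478.2, -411.5], [520.1, -374.2], [440.2, -369.0]] mean [ 479.6 -371.4]
flangeS [[479.8, -410.1], [485.7, -330.4], [438.2, -371.0], [524.7, -368.1]] mean [ 482.1 -369.9]
red [[750.1, -25.1]] mean [750.1 -25.1]
blue [[752.9, -159.6]] mean [ 752.9 -159.6]
red [[748.0, -23.1]] mean [748.  -23.1]
blue [[748.0, -155.7]] mean [ 748.  -155.7]
pot [[662.7, -232.8]] mean [ 662.7 -232.8]
```

Everything agrees across the two views. Jar candidates in the scene view are (318,130) at 0.36 m from the base, (320,155) at 0.43 m, and (327,187) in the tray at 0.53 m. The tray jar is the farthest, and the crops show it seated in the ring of the only tray. Estimated poses:

| Thing | Position (mm) | Yaw |
|---|---|---|
| Mill | (514,-40) | 0.7° |
| Tray | centre (514.5,129.5), handle (509.5,259.5) | 2.2° |
| Lid | (480.5,-371) | -19.7° |

Next I work out the move numbers.

```bash
cat > g.py <<'E'
import numpy as np,sys
# args: cur x y z yaw (mm,deg)  tgt x y z yaw
a=list(map(float,sys.argv[1:])); c=np.array(a[:4]); 
for i in range(4,len(a),4):
    t=np.array(a[i:i+4]); y=np.radians(c[3]); d=t-c
    dx=d[0]*np.cos(y)+d[1]*np.sin(y); dy=d[0]*np.sin(y)-d[1]*np.cos(y)
    print('dp',np.round([dx,dy,-d[2]],1),'yaw',round(-np.radians(d[3]),4), 'rows>=',np.ceil(max(np.linalg.norm(d[:3])/62.5,abs(d[3])/10.7)))
E
python3 g.py 201 -644 227 -162.71 500 -300 260 -125 509.5 259.5 260 -87.8
```

```text
dp [-387.7  239.6  -33. ] yaw -0.6582 rows>= 8.0
dp [-563.1  771.   -33. ] yaw -1.3074 rows>= 16.0
```

Request:
{"method": "apply_moves", "body": {"commands": [{"dp": [-388, 240, -33], "yaw": -0.66, "grip": 1}, {"dp": [-388, 240, -33], "yaw": -0.66, "grip": 1}, {"dp": [-388, 240, -33], "yaw": -0.66, "grip": 1}, {"dp": [-388, 240, -33], "yaw": -0.66, "grip": 1}, {"dp": [-388, 240, -33], "yaw": -0.66, "grip": 1}, {"dp": [-388, 240, -33], "yaw": -0.66, "grip": 1}, {"dp": [-388, 240, -33], "yaw": -0.66, "grip": 1}, {"dp": [-563, 771, -33], "yaw": -1.307, "grip": 1}, {"dp": [-563, 771, -33], "yaw": -1.307, "grip": 1}, {"dp": [-563, 771, -33], "yaw": -1.307, "grip": 1}, {"dp": [-563, 771, -33], "yaw": -1.307, "grip": 1}, {"dp": [-563, 771, -33], "yaw": -1.307, "grip": 1}]}}

```text
time_s: 1.65
tcp_pos: [0.4984, -0.0007, 0.2591]
eef_rot: [-180.0, 0.0, -87.7]
contact_force: [1.8, 0.1, 0.1]
gripper_width: 0.088
```

```bash
python3 -c "
from plant import *
s=get_state();print(s['time_s'],s['tcp_pos'],s['eef_rot'],s['joints'])"
```

```text
1.65 [ 0.49844615 -0.00072637  0.25906074] [-1.79975419e+02  1.12299112e-02 -8.77460731e+01] [ 2.25458951e+01  2.45784734e+00 -1.80925621e+01 -2.14492478e-03
 -6.94226403e+01 -2.02912172e+01]
```

```bash
python3 g.py 498.4 -0.7 259.1 -87.75 509.5 259.5 160 -87.8 509.5 259.5 100 -87.8
```

```text
dp [-259.6  -21.3   99.1] yaw 0.0009 rows>= 5.0
dp [-259.6  -21.3  159.1] yaw 0.0009 rows>= 5.0
```

Request:
{"method": "apply_moves", "body": {"commands": [{"dp": [-60, -5, 0], "grip": 1}, {"dp": [-120, -10, 0], "grip": 1}, {"dp": [-180, -15, 0], "grip": 1}, {"dp": [-230, -19, 0], "grip": 1}, {"dp": [-260, -21, 50], "grip": 1}, {"dp": [-260, -21, 100], "grip": 1}, {"dp": [-260, -21, 100], "grip": 1}]}}

```text
$.commands[0]: bad value
```

Run:
```python
from h import *
st=get_state(); c=capture('wrist'); print(st['tcp_pos'],st['eef_rot'])
np.save('pics/w1.npy',{**c,'st':st},allow_pickle=True); cv2.imwrite('pics/w1.png',c['color'][:,:,::-1])
for n,p in [('handle top',(.5095,.2595,.06)),('jar',(.513,.129,.046)),('mouth',(.513,.03,0)),('collar',(.514,-.04,.114))]: print(n,proj(c,p,st))
```

```text
[ 0.49844615 -0.00072637  0.25906074] [-1.79975419e+02  1.12299112e-02 -8.77460731e+01]
handle top [242.04034368 322.66967859]
jar [241.47605762 249.396642  ]
mouth [244.45195541 173.84201821]
collar [241.40508812 136.55231829]
```

View pics/w1.png

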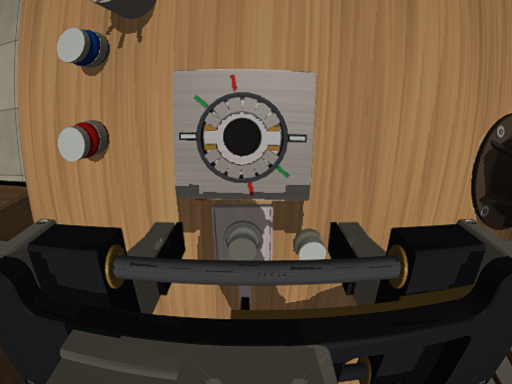

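The move was refused because yaw must be given in every row. The wrist picture still shows the collar at about (242,137), against a prediction of (241.4,136.6), so the mill pose is confirmed.

Request:
{"method": "apply_moves", "body": {"commands": [{"dp": [-60, -5, 0], "yaw": 0, "grip": 1}, {"dp": [-120, -10, 0], "yaw": 0, "grip": 1}, {"dp": [-180, -15, 0], "yaw": 0, "grip": 1}, {"dp": [-230, -19, 0], "yaw": 0, "grip": 1}, {"dp": [-260, -21, 50], "yaw": 0, "grip": 1}, {"dp": [-260, -21, 100], "yaw": 0, "grip": 1}, {"dp": [-260, -21, 100], "yaw": 0, "grip": 1}]}}

```text
time_s: 2.58
tcp_pos: [0.5076, 0.2563, 0.1552]
eef_rot: [179.6, -0.3, -87.8]
contact_force: [0.3, -0.9, 1.5]
gripper_width: 0.0875
```

Run:
```python
from h import *
st=get_state(); c=capture('wrist'); print(st['tcp_pos'],st['eef_rot'])
np.save('pics/w2.npy',{**c,'st':st},allow_pickle=True); cv2.imwrite('pics/w2.png',c['color'][:,:,::-1])
for n,p in [('handle top',(.5095,.2595,.06)),('jar',(.513,.129,.046)),('mouth',(.513,.03,0)),('collar',(.514,-.04,.114))]: print(n,proj(c,p,st))
```

```text
[0.5076246  0.25628363 0.15520462] [179.62458957  -0.30022837 -87.81441303]
handle top [251.927149   192.16431332]
jar [253.46355911  46.28097779]
mouth [257.16582703 -31.24214577]
collar [ 260.71216326 -146.54765923]
```

View pics/w2.png

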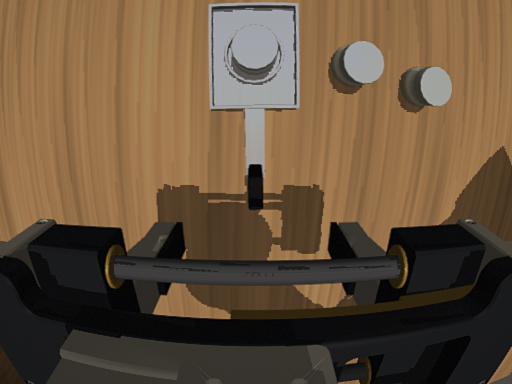

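Run:
```python
from h import *
c=load('pics/w2.npy'); st=c['st']
g=c['color'].astype(int).sum(2)
for r in (170,180,190,200,205): 
    xs=np.where(g[r,235:275]<120)[0]+235; print(r,xs.min(),xs.max())
for r in (120,135,150):
    xs=np.where(c['color'][r,235:275].min(1)>140)[0]+235; print('stem',r,xs.min(),xs.max(), onz(c,((xs.min()+xs.max())/2,r),.003,st))
for uv,z in [((255.5,168),.06),((255.5,178),.06),((253.5,108),.014),((253.2,5),.014),((255,47),.046),((209,108),.014),((298,108),.014)]: print(uv,np.round(onz(c,uv,z,st)*1e3,1))
s=get_state(); print(s['tcp_pos'],s['eef_rot'])
```

```text
170 249 261
180 248 262
190 248 262
200 248 262
205 248 262
stem 120 245 263 [0.50983125 0.19914621 0.003     ]
stem 135 246 263 [0.50871309 0.21498254 0.003     ]
stem 150 246 263 [0.50811051 0.23103826 0.003     ]
(255.5, 168) [507.1 237.1  60. ]
(255.5, 178) [506.8 246.2  60. ]
(253.5, 108) [510.8 186.2  14. ]
(253.2, 5) [515.3  79.   14. ]
(255, 47) [511.6 129.6  46. ]
(209, 108) [555.6 187.3  14. ]
(298, 108) [466.1 184.   14. ]
[0.50947155 0.25718407 0.15825603] [ 1.79869251e+02 -1.59694207e-01 -8.77990765e+01]
```

Request:
{"method": "apply_moves", "body": {"commands": [{"dp": [0, 0, 45], "yaw": 0, "grip": 1}, {"dp": [0, 0, 90], "yaw": 0, "grip": 1}, {"dp": [0, 0, 120], "yaw": 0, "grip": 1}, {"dp": [0, 0, 135], "yaw": 0, "grip": 1}, {"dp": [0, 0, 135], "yaw": 0, "grip": 1}, {"dp": [0, 0, 135], "yaw": 0, "grip": 1}]}}

```text
time_s: 3.38
tcp_pos: [0.5111, 0.2587, 0.0258]
eef_rot: [-179.9, 0.1, -87.8]
contact_force: [0.9, 1.3, 0.2]
gripper_width: 0.0874
```

Request:
{"method": "apply_moves", "body": {"commands": [{"dp": [0, 0, 0], "yaw": 0, "grip": 0.4}, {"dp": [0, 0, 0], "yaw": 0, "grip": 0.3}, {"dp": [0, 0, 0], "yaw": 0, "grip": 0.1}, {"dp": [0, 0, 0], "yaw": 0, "grip": 0}, {"dp": [0, 0, 0], "yaw": 0, "grip": 0}, {"dp": [0, 0, 0], "yaw": 0, "grip": 0}], "newtons": 25}}

```text
time_s: 4.12
tcp_pos: [0.5099, 0.2578, 0.0238]
eef_rot: [180.0, -0.0, -87.8]
contact_force: [-0.1, 0.3, -0.7]
gripper_width: 0.0331
```

Run:
```python
from h import *
s=get_state(); print({k:np.round(v,4) for k,v in s.items()})
t=capture('top'); s=capture('scene'); np.save('pics/t1.npy',t,allow_pickle=True);np.save('pics/s1.npy',s,allow_pickle=True)
crop(s['color'],220,110,170,125,4.7,'pics/sc2.png')
crop(t['color'],120,155,160,120,5,'pics/tc2.png')
```

```text
{'time_s': np.float64(4.125), 'joints': array([ 4.64373e+01,  2.30035e+01, -2.61489e+01, -4.00000e-04,
       -4.08578e+01, -4.42604e+01]), 'qd': array([-0.0284, -0.0193, -0.0147, -0.0321,  0.0096,  0.0349]), 'joint_torque': array([ 1.50000e-03, -5.25703e+01,  2.03599e+01,  4.86750e+00,
       -3.03000e-02, -1.00000e-04]), 'tcp_pos': array([0.5099, 0.2578, 0.0238]), 'eef_rot': array([ 1.799925e+02, -6.900000e-03, -8.782340e+01]), 'contact_force': array([-0.0668,  0.34  , -0.6599]), 'moment': array([ 0.0194,  0.0773, -0.0461]), 'gripper_width': np.float64(0.0331)}
```

View pics/tc2.png

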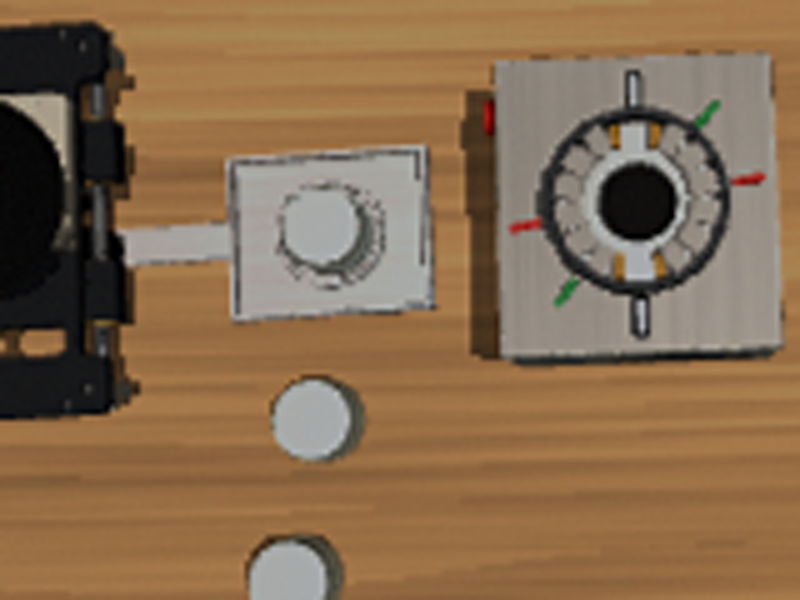

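View pics/sc2.png

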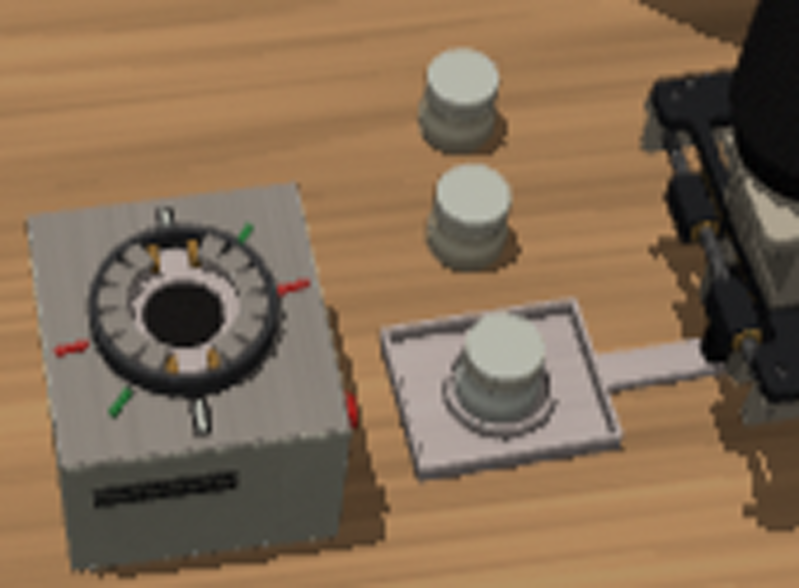

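Still closing (33 mm). The tray hasn't moved. Close the rest.

Request:
{"method": "apply_moves", "body": {"commands": [{"dp": [0, 0, 0], "yaw": 0, "grip": 0}, {"dp": [0, 0, 0], "yaw": 0, "grip": 0}, {"dp": [0, 0, 0], "yaw": 0, "grip": 0}, {"dp": [0, 0, 0], "yaw": 0, "grip": 0}], "newtons": 25}}

```text
time_s: 4.72
tcp_pos: [0.5098, 0.2578, 0.0239]
eef_rot: [180.0, -0.0, -87.8]
contact_force: [-0.9, 0.7, 1.1]
gripper_width: 0.0139
```

Run:
```python
from h import *
s=get_state(); print({k:np.round(v,4) for k,v in s.items()})
t=capture('top'); crop(t['color'],120,155,160,120,5,'pics/tc3.png')
```

```text
{'time_s': np.float64(4.725), 'joints': array([ 4.64424e+01,  2.29932e+01, -2.61560e+01, -1.27000e-02,
       -4.08629e+01, -4.42639e+01]), 'qd': array([-0.0567, -0.0714,  0.0234,  0.0291, -0.0238, -0.0015]), 'joint_torque': array([ -0.5362, -52.4497,  20.7224,   5.4108,   0.1836,   0.1809]), 'tcp_pos': array([0.5098, 0.2578, 0.0239]), 'eef_rot': array([ 1.799855e+02, -2.500000e-03, -8.783110e+01]), 'contact_force': array([-0.894 ,  0.7392,  1.0591]), 'moment': array([ 0.2212,  0.6255, -0.1899]), 'gripper_width': np.float64(0.0139)}
```

View pics/tc3.png

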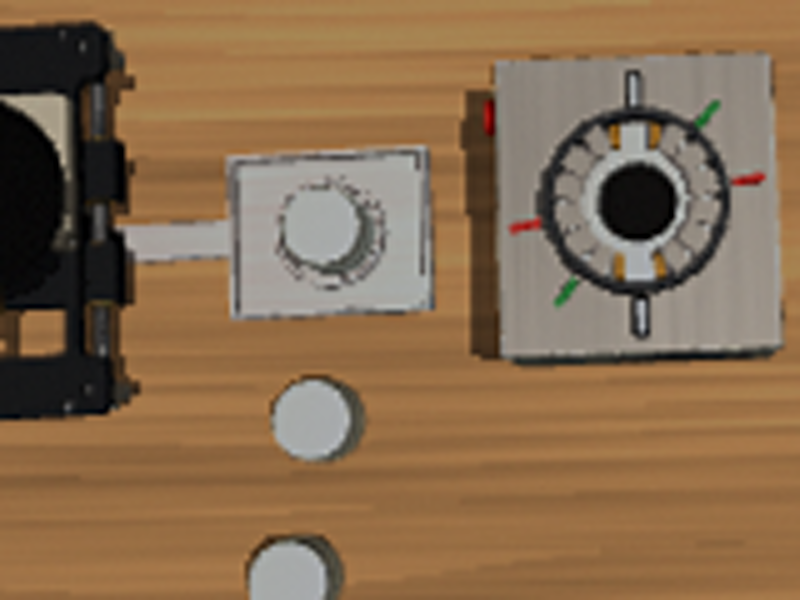

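```bash
python3 g.py 509.8 257.8 23.9 -87.83 510.7 233 23.9 -89.3 512.5 87 23.9 -89.3
```

```text
dp [24.8  0.  -0. ] yaw 0.0257 rows>= 1.0
dp [170.8   3.8  -0. ] yaw 0.0257 rows>= 3.0
```

Request:
{"method": "apply_moves", "body": {"commands": [{"dp": [4, 0, 0], "yaw": 0.005, "grip": 0}, {"dp": [9, 0, 0], "yaw": 0.01, "grip": 0}, {"dp": [14, 0, 0], "yaw": 0.017, "grip": 0}, {"dp": [19, 0, 0], "yaw": 0.022, "grip": 0}, {"dp": [23, 0, 0], "yaw": 0.026, "grip": 0}, {"dp": [25, 0, 0], "yaw": 0.026, "grip": 0}, {"dp": [25, 0, 0], "yaw": 0.026, "grip": 0}], "newtons": 30}}

```text
time_s: 5.65
tcp_pos: [0.5107, 0.2324, 0.0238]
eef_rot: [180.0, -0.0, -89.3]
contact_force: [-0.0, -0.8, -2.4]
gripper_width: 0.0137
```

Run:
```python
from h import *
s=get_state(); print({k:np.round(v,4) for k,v in s.items()})
t=capture('top'); np.save('pics/t4.npy',t,allow_pickle=True); crop(t['color'],120,155,160,120,5,'pics/tc4.png')
```

```text
{'time_s': np.float64(5.65), 'joints': array([ 4.44577e+01,  2.22569e+01, -2.74710e+01,  1.40000e-02,
       -4.03138e+01, -4.37900e+01]), 'qd': array([ 0.1198,  0.0456,  0.0493,  0.2322, -0.0762, -0.0827]), 'joint_torque': array([ 6.93000e-01, -5.19856e+01,  2.06439e+01,  4.65410e+00,
        2.64000e-02, -2.50000e-03]), 'tcp_pos': array([0.5107, 0.2324, 0.0238]), 'eef_rot': array([ 1.799762e+02, -3.540000e-02, -8.932160e+01]), 'contact_force': array([-0.0481, -0.8449, -2.4426]), 'moment': array([-0.3547, -0.2831, -0.0009]), 'gripper_width': np.float64(0.0137)}
```

View pics/tc4.png

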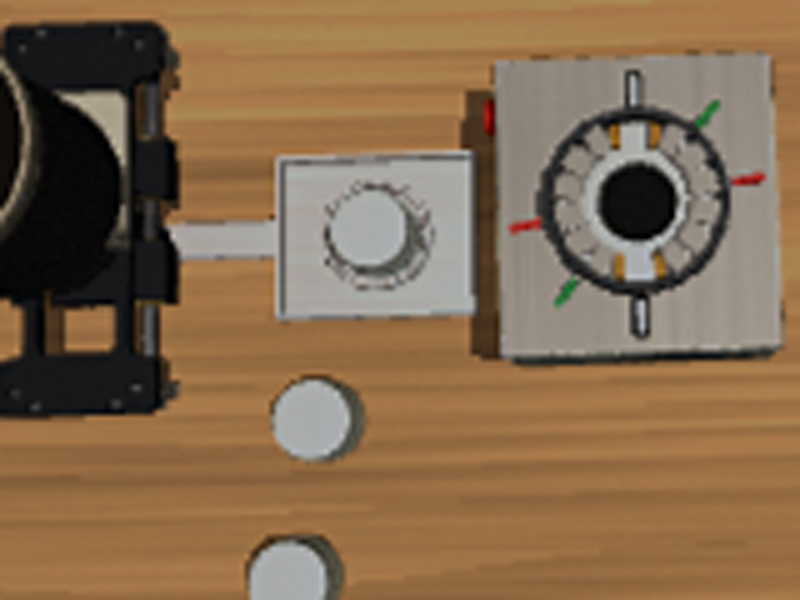

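```bash
python3 - <<'E'
from h import *
t=load('pics/t4.npy')
T=lambda x,y:(120+(x+.5)/5-.5,155+(y+.5)/5-.5)
for p in [(280,156),(473,153),(474,312),(278,319)]: print(np.round(onz(t,T(*p),.014)*1e3,1))
E
python3 g.py 510.7 232.4 23.8 -89.3 511.3 170 23.9 -89.3  512.4 92 23.9 -89.3 512.5 87 24 -89.3
```

```text
[556.2 157.4  14. ]
[555.7  51.1  14. ]
[468.1  51.1  14. ]
[466.5 157.7  14. ]
dp [62.4  0.2 -0.1] yaw -0.0 rows>= 1.0
dp [ 1.404e+02  0.000e+00 -1.000e-01] yaw -0.0 rows>= 3.0
dp [145.4  -0.   -0.2] yaw -0.0 rows>= 3.0
```

Request:
{"method": "apply_moves", "body": {"commands": [{"dp": [7, 0, 0], "yaw": 0, "grip": 0}, {"dp": [15, 0, 0], "yaw": 0, "grip": 0}, {"dp": [23, 0, 0], "yaw": 0, "grip": 0}, {"dp": [31, 0, 0], "yaw": 0, "grip": 0}, {"dp": [39, 0, 0], "yaw": 0, "grip": 0}, {"dp": [45, 0, 0], "yaw": 0, "grip": 0}, {"dp": [45, 0, 0], "yaw": 0, "grip": 0}]}}

```text
time_s: 6.58
tcp_pos: [0.5112, 0.187, 0.0238]
eef_rot: [180.0, -0.0, -89.3]
contact_force: [0.4, -1.3, -1.8]
gripper_width: 0.0136
```

Request:
{"method": "apply_moves", "body": {"commands": [{"dp": [7, 0, 0], "yaw": 0, "grip": 0}, {"dp": [14, 0, 0], "yaw": 0, "grip": 0}, {"dp": [21, 0, 0], "yaw": 0, "grip": 0}, {"dp": [28, 0, 0], "yaw": 0, "grip": 0}, {"dp": [35, 0, 0], "yaw": 0, "grip": 0}, {"dp": [35, 0, 0], "yaw": 0, "grip": 0}]}}

```text
time_s: 7.32
tcp_pos: [0.5116, 0.152, 0.0238]
eef_rot: [180.0, -0.0, -89.3]
contact_force: [0.4, -1.1, -1.8]
gripper_width: 0.014
```

Run:
```python
from h import *
s=get_state(); print({k:np.round(v,4) for k,v in s.items()})
t=capture('scene'); np.save('pics/s5.npy',t,allow_pickle=True); crop(t['color'],220,110,170,125,4.7,'pics/sc5.png')
```

```text
{'time_s': np.float64(7.325), 'joints': array([ 3.76118e+01,  2.02257e+01, -3.10033e+01,  1.58000e-02,
       -3.88160e+01, -3.69688e+01]), 'qd': array([ 0.4009,  0.1973,  0.2576,  0.0537, -0.0357, -0.5411]), 'joint_torque': array([ 4.91100e-01, -4.90554e+01,  2.01285e+01,  4.62560e+00,
       -7.00000e-04,  7.48000e-02]), 'tcp_pos': array([0.5116, 0.152 , 0.0238]), 'eef_rot': array([ 1.79970e+02, -3.50000e-02, -8.93446e+01]), 'contact_force': array([ 0.4101, -1.0877, -1.7673]), 'moment': array([-0.3135, -0.197 , -0.0455]), 'gripper_width': np.float64(0.014)}
```

View pics/sc5.png

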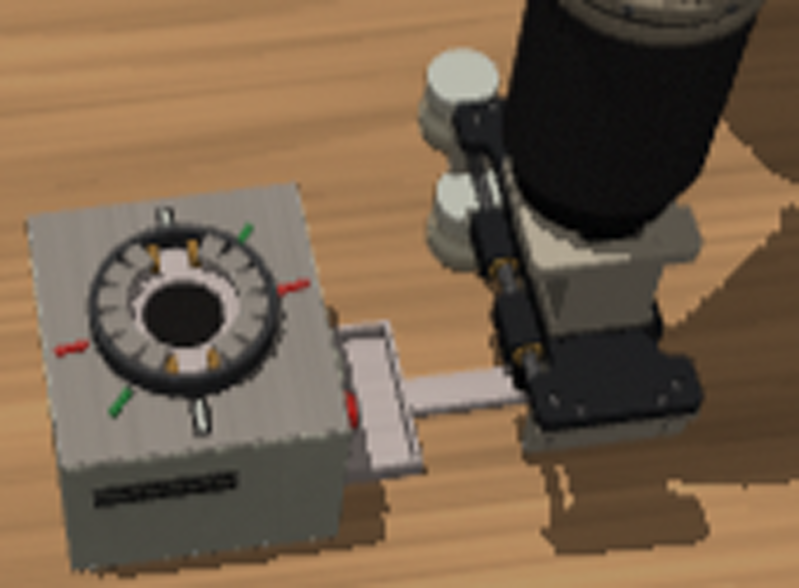

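Request:
{"method": "apply_moves", "body": {"commands": [{"dp": [7, 0, 0], "yaw": 0, "grip": 0}, {"dp": [14, 0, 0], "yaw": 0, "grip": 0}, {"dp": [21, 0, 0], "yaw": 0, "grip": 0}, {"dp": [28, 0, 0], "yaw": 0, "grip": 0}, {"dp": [35, 0, 0], "yaw": 0, "grip": 0}, {"dp": [42, 0, 0], "yaw": 0, "grip": 0}, {"dp": [49, 0, 0], "yaw": 0, "grip": 0}, {"dp": [55, 0, 0], "yaw": 0, "grip": 0}, {"dp": [58, 0, 0], "yaw": 0, "grip": 0}, {"dp": [60, 0, 0], "yaw": 0, "grip": 0}, {"dp": [60, 0, 0], "yaw": 0, "grip": 0}]}}

```text
time_s: 8.75
tcp_pos: [0.5124, 0.0926, 0.0238]
eef_rot: [180.0, -0.0, -89.3]
contact_force: [0.9, -1.5, -1.8]
gripper_width: 0.0141
```

Request:
{"method": "apply_moves", "body": {"commands": [{"dp": [1, 0, 0], "yaw": 0, "grip": 0}, {"dp": [2, 0, 0], "yaw": 0, "grip": 0}, {"dp": [3, 0, 0], "yaw": 0, "grip": 0}, {"dp": [3, 0, 0], "yaw": 0, "grip": 0}]}}

```text
time_s: 9.25
tcp_pos: [0.5126, 0.0899, 0.0239]
eef_rot: [180.0, -0.0, -89.3]
contact_force: [-0.1, 2.3, -1.4]
gripper_width: 0.0137
```

Request:
{"method": "apply_moves", "body": {"commands": [{"dp": [1, 0, 0], "yaw": 0, "grip": 0}, {"dp": [2, 0, 0], "yaw": 0, "grip": 0}, {"dp": [2, 0, 0], "yaw": 0, "grip": 0}]}}

```text
time_s: 9.62
tcp_pos: [0.5126, 0.0878, 0.0239]
eef_rot: [180.0, -0.0, -89.3]
contact_force: [0.7, 0.6, -2.3]
gripper_width: 0.0139
```

Request:
{"method": "apply_moves", "body": {"commands": [{"dp": [1, 0, 0], "yaw": 0, "grip": 0}, {"dp": [2, 0, 0], "yaw": 0, "grip": 0}, {"dp": [2, 0, 0], "yaw": 0, "grip": 0}]}}

```text
time_s: 10.0
tcp_pos: [0.5126, 0.0857, 0.0239]
eef_rot: [180.0, -0.0, -89.3]
contact_force: [-0.3, 0.9, -2.3]
gripper_width: 0.0139
```

Request:
{"method": "apply_moves", "body": {"commands": [{"dp": [1, 0, 0], "yaw": 0, "grip": 0}, {"dp": [2, 0, 0], "yaw": 0, "grip": 0}, {"dp": [2, 0, 0], "yaw": 0, "grip": 0}]}}

```text
time_s: 10.38
tcp_pos: [0.5128, 0.0842, 0.024]
eef_rot: [-180.0, 0.0, -89.3]
contact_force: [-0.8, 4.0, -1.5]
gripper_width: 0.0136
```

Request:
{"method": "apply_moves", "body": {"commands": [{"dp": [1, 0, 0], "yaw": 0, "grip": 0}, {"dp": [1.5, 0, 0], "yaw": 0, "grip": 0}, {"dp": [1.5, 0, 0], "yaw": 0, "grip": 0}]}}

```text
time_s: 10.75
tcp_pos: [0.5131, 0.0841, 0.0242]
eef_rot: [-179.9, 0.1, -89.3]
contact_force: [-3.6, 12.5, 0.9]
gripper_width: 0.0137
```

Run:
```python
from h import *
s=get_state(); print({k:np.round(v,4) for k,v in s.items()})
```

```text
{'time_s': np.float64(10.75), 'joints': array([ 30.9054,  19.0965, -32.7972,  -0.1099, -37.978 , -30.1273]), 'qd': array([ 0.0396,  0.0327, -0.0077, -0.0297, -0.0119, -0.0564]), 'joint_torque': array([ -6.6736, -45.4897,  17.0738,   6.9968,  -0.8116,   0.1339]), 'tcp_pos': array([0.5131, 0.0841, 0.0242]), 'eef_rot': array([-1.799231e+02,  1.231000e-01, -8.930850e+01]), 'contact_force': array([-3.6232, 12.5456,  0.8769]), 'moment': array([ 4.4337,  1.7796, -0.1163]), 'gripper_width': np.float64(0.0137)}
```

Request:
{"method": "apply_moves", "body": {"commands": [{"dp": [-0.6, 0, 0], "yaw": 0, "grip": 0}, {"dp": [-1, 0, 0], "yaw": 0, "grip": 0.5}, {"dp": [-1, 0, 0], "yaw": 0, "grip": 0.5}, {"dp": [-1, 0, 0], "yaw": 0, "grip": 0.5}, {"dp": [-1, 0, 0], "yaw": 0, "grip": 0.5}]}}

```text
time_s: 11.38
tcp_pos: [0.5127, 0.0831, 0.0239]
eef_rot: [180.0, -0.0, -89.3]
contact_force: [0.6, 0.8, -0.4]
gripper_width: 0.0425
```

Request:
{"method": "apply_moves", "body": {"commands": [{"dp": [0, 0, -40], "yaw": 0, "grip": 0.6}, {"dp": [0, 0, -95], "yaw": 0, "grip": 0.7}, {"dp": [0, 0, -155], "yaw": 0, "grip": 0.7}, {"dp": [0, 0, -215], "yaw": 0, "grip": 0.7}, {"dp": [0, 0, -236], "yaw": 0, "grip": 0.7}, {"dp": [0, 0, -236], "yaw": 0, "grip": 0.7}]}}

```text
time_s: 12.12
tcp_pos: [0.5134, 0.0836, 0.262]
eef_rot: [-179.8, 0.1, -89.3]
contact_force: [-0.4, -0.5, 0.2]
gripper_width: 0.0616
```

```bash
python3 - <<'E'
from h import *
st=get_state(); print(st['tcp_pos'],st['eef_rot'])
c=capture('wrist'); np.save('pics/w6.npy',{**c,'st':st},allow_pickle=True); cv2.imwrite('pics/w6.png',c['color'][:,:,::-1])
s=capture('scene'); crop(s['color'],220,110,170,125,4.7,'pics/sc6.png'); np.save('pics/s6.npy',s,allow_pickle=True)
for n,p in [('handle top',(.5125,.087,.06)),('collar',(.514,-.04,.114)),('rim far',(.514,-.086,.127))]: print(n,proj(c,p,st),proj(s,p))
E
python3 g.py 512.7 83.1 259.9 -89.3 500 -170 260 -50 480.5 -371 170 -19.7
```

```text
[0.51343551 0.08364151 0.26198065] [-1.79789626e+02  1.04301997e-01 -8.93144938e+01]
handle top [256.4310173  164.60227256] [310.42118706 182.25329328]
collar [256.43719419  55.20590844] [258.37572064 176.25281156]
rim far [256.99803699   9.11977823] [238.18020393 175.33921778]
dp [ 2.529e+02  1.580e+01 -1.000e-01] yaw -0.6859 rows>= 5.0
dp [453.7  37.7  89.9] yaw -1.2147 rows>= 8.0
```

View pics/w6.png

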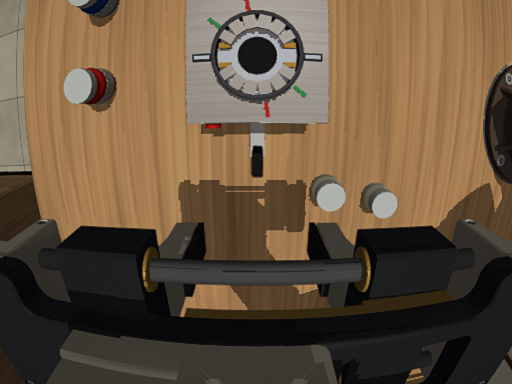

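View pics/sc6.png

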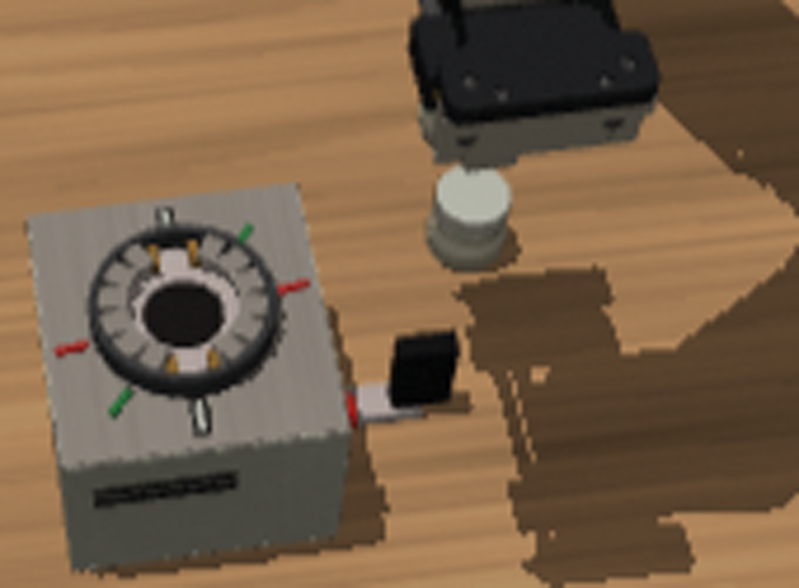

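Run:
```python
from h import *
s0=load('pics/scene0.npy'); s=load('pics/s6.npy'); w=load('pics/w6.npy'); st=w['st']
for r in range(144,182,2): 
    x=w['color'][r,256].astype(int); print(r,x.sum(),end=' ')
print()
for r in (150,172,175,176,177): print(r,np.round(onz(w,(257,r),.06,st)*1e3,1))
# handle-to-mill offset in world from scene
S=lambda x,y:(220+(x+.5)/4.7-.5,110+(y+.5)/4.7-.5)
for p in [(402,340),(458,332)]: print(np.round(onz(s,S(*p),.06)*1e3,1))
```

```text
144 532 146 91 148 8 150 18 152 28 154 70 156 70 158 69 160 68 162 65 164 66 166 69 168 62 170 65 172 62 174 55 176 104 178 387 180 374 
150 [512.   68.5  60. ]
172 [511.7  96.5  60. ]
175 [511.6 100.4  60. ]
176 [511.6 101.7  60. ]
177 [511.6 103.   60. ]
[509.9  74.5  60. ]
[509.  104.1  60. ]
```

The tray is home: the back wall stopped it at 12 N, and the handle measures about 87.4 mm against 87 expected. Next is the lid.

Request:
{"method": "apply_moves", "body": {"commands": [{"dp": [60, 4, 0], "yaw": -0.17, "grip": 0.7}, {"dp": [120, 8, 0], "yaw": -0.35, "grip": 0.7}, {"dp": [180, 12, 0], "yaw": -0.52, "grip": 0.7}, {"dp": [240, 16, 0], "yaw": -0.69, "grip": 0.7}, {"dp": [300, 21, 0], "yaw": -0.87, "grip": 0.7}, {"dp": [360, 27, 0], "yaw": -1.04, "grip": 0.7}, {"dp": [420, 34, 30], "yaw": -1.2, "grip": 0.7}, {"dp": [454, 38, 60], "yaw": -1.215, "grip": 0.7}, {"dp": [454, 38, 90], "yaw": -1.215, "grip": 0.7}, {"dp": [454, 38, 90], "yaw": -1.215, "grip": 0.7}, {"dp": [454, 38, 90], "yaw": -1.215, "grip": 0.7}]}}

```text
time_s: 13.6
tcp_pos: [0.4803, -0.3709, 0.17]
eef_rot: [180.0, 0.0, -19.7]
contact_force: [-0.2, 0.8, 0.3]
gripper_width: 0.0612
```

Run:
```python
from h import *
st=get_state(); print(st['tcp_pos'],st['eef_rot'])
c=capture('wrist'); np.save('pics/w7.npy',{**c,'st':st},allow_pickle=True); cv2.imwrite('pics/w7.png',c['color'][:,:,::-1])
a=np.radians(-19.7)
for k in (-28,0,28): print(k,proj(c,(.4805+k/1e3*np.cos(a),-.371+k/1e3*np.sin(a),.061),st))
```

```text
[ 0.48029312 -0.3708998   0.17004739] [ 1.79972880e+02  3.99835318e-02 -1.96798519e+01]
-28 [255.36542364 210.09009688]
0 [255.36714211 182.41363381]
28 [255.37304236 153.11600995]
```

View pics/w7.png

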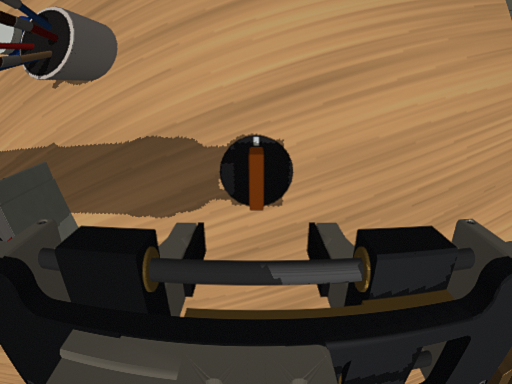

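Request:
{"method": "apply_moves", "body": {"commands": [{"dp": [0, 0, 45], "yaw": 0, "grip": 0.6}, {"dp": [0, 0, 90], "yaw": 0, "grip": 0.5}, {"dp": [0, 0, 125], "yaw": 0, "grip": 0.5}, {"dp": [0, 0, 140], "yaw": 0, "grip": 0.4}, {"dp": [0, 0, 145], "yaw": 0, "grip": 0.4}, {"dp": [0, 0, 145], "yaw": 0, "grip": 0.4}]}}

```text
time_s: 14.4
tcp_pos: [0.4812, -0.3712, 0.0262]
eef_rot: [180.0, -0.1, -19.7]
contact_force: [0.4, -0.6, 0.5]
gripper_width: 0.0351
```

Request:
{"method": "apply_moves", "body": {"commands": [{"dp": [0, 0, 0], "yaw": 0, "grip": 0}, {"dp": [0, 0, 0], "yaw": 0, "grip": 0}, {"dp": [0, 0, 0], "yaw": 0, "grip": 0}, {"dp": [0, 0, 0], "yaw": 0, "grip": 0}, {"dp": [0, 0, 0], "yaw": 0, "grip": 0}, {"dp": [0, 0, 0], "yaw": 0, "grip": 0}], "newtons": 40}}

```text
time_s: 15.15
tcp_pos: [0.4804, -0.3712, 0.0255]
eef_rot: [180.0, -0.0, -19.7]
contact_force: [-0.8, 0.9, 5.2]
gripper_width: 0.0136
```

Request:
{"method": "apply_moves", "body": {"commands": [{"dp": [0, 0, -15], "yaw": 0, "grip": 0}, {"dp": [0, 0, -50], "yaw": 0, "grip": 0}, {"dp": [0, 0, -100], "yaw": 0, "grip": 0}, {"dp": [0, 0, -150], "yaw": 0, "grip": 0}, {"dp": [0, 0, -185], "yaw": 0, "grip": 0}, {"dp": [0, 0, -185], "yaw": 0, "grip": 0}, {"dp": [0, 0, -185], "yaw": 0, "grip": 0}]}}

```text
time_s: 16.02
tcp_pos: [0.4796, -0.3707, 0.2097]
eef_rot: [-180.0, 0.0, -19.7]
contact_force: [-0.2, -0.8, -1.4]
gripper_width: 0.0138
```

```bash
python3 - <<'E'
from h import *
st=get_state(); print({k:np.round(v,3) for k,v in st.items()})
c=capture('wrist'); np.save('pics/w8.npy',{**c,'st':st},allow_pickle=True); cv2.imwrite('pics/w8.png',c['color'][:,:,::-1])
crop(c['color'],156,190,200,130,4,'pics/w8c.png')
p=st['tcp_pos']; Rt=Rm(st['eef_rot'])
for n,v in [('front handle top',(.028,0,.061)),('flange front',(.040,0,.020)),('lug tip',(.034,0,.006)),('lug l',(.034,.005,.006)),('lug r',(.034,-.005,.006)),('fl L',(0,-.04,.02)),('fl R',(0,.04,.02))]:
    # lid coords: x along tool x, height h above underside; TCP 25 mm above underside
    q=p+Rt@np.array([v[0],v[1],.0255-v[2]]); print(n,np.round(proj(c,q,st),1))
E
python3 g.py 480.4 -371.2 210 -19.7 514 -40 210 0.7
```

```text
{'time_s': np.float64(16.025), 'joints': array([-1.9272e+01,  1.4794e+01, -9.7600e+00, -3.6000e-02, -6.5474e+01,
        8.9568e+01]), 'qd': array([-0.039,  1.17 , -0.888, -0.002,  0.213, -0.017]), 'joint_torque': array([ 1.0000e-02, -5.1921e+01,  3.0016e+01,  7.1230e+00,  8.0000e-02,
       -0.0000e+00]), 'tcp_pos': array([ 0.48 , -0.371,  0.21 ]), 'eef_rot': array([-1.79968e+02,  3.00000e-02, -1.97190e+01]), 'contact_force': array([-0.177, -0.809, -1.362]), 'moment': array([-0.048,  0.174, -0.046]), 'gripper_width': np.float64(0.014)}
front handle top [254.9 215. ]
flange front [255.1 167.4]
lug tip [255.2 171.5]
lug l [263.3 171.5]
lug r [247.1 171.5]
fl L [190.9 230.4]
fl R [319.5 230.5]
dp [ -80.  -323.1   -0. ] yaw -0.356 rows>= 6.0
```

View pics/w8c.png

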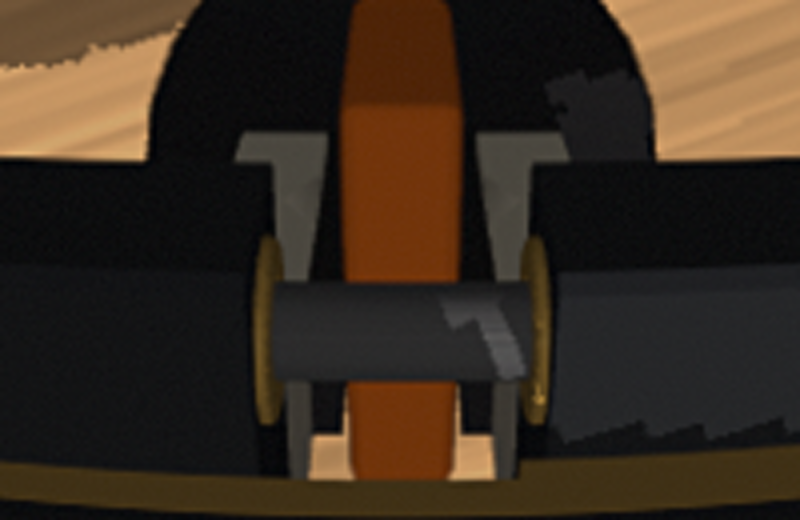

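Request:
{"method": "apply_moves", "body": {"commands": [{"dp": [-12, -50, 0], "yaw": -0.06, "grip": 0}, {"dp": [-26, -105, 0], "yaw": -0.12, "grip": 0}, {"dp": [-40, -160, 0], "yaw": -0.18, "grip": 0}, {"dp": [-53, -215, 0], "yaw": -0.24, "grip": 0}, {"dp": [-66, -270, 0], "yaw": -0.3, "grip": 0}, {"dp": [-76, -308, 0], "yaw": -0.34, "grip": 0}, {"dp": [-80, -323, 10], "yaw": -0.356, "grip": 0}, {"dp": [-80, -323, 20], "yaw": -0.356, "grip": 0}, {"dp": [-80, -323, 20], "yaw": -0.356, "grip": 0}, {"dp": [-80, -323, 20], "yaw": -0.356, "grip": 0}]}}

```text
time_s: 17.32
tcp_pos: [0.5136, -0.041, 0.1897]
eef_rot: [180.0, 0.0, 0.6]
contact_force: [0.1, -0.8, -2.4]
gripper_width: 0.0136
```

Run:
```python
from h import *
st=get_state(); print({k:np.round(v,4) for k,v in st.items() if k in('time_s','tcp_pos','eef_rot','contact_force','moment')})
c=capture('wrist'); np.save('pics/w9.npy',{**c,'st':st},allow_pickle=True); crop(c['color'],106,100,300,180,2.6,'pics/w9.png')
s=capture('scene'); crop(s['color'],220,110,80,110,5,'pics/sc9.png'); np.save('pics/s9.npy',s,allow_pickle=True)
t=capture('top'); crop(t['color'],210,155,80,80,7,'pics/tc9.png')
```

```text
{'time_s': np.float64(17.325), 'tcp_pos': array([ 0.5136, -0.041 ,  0.1897]), 'eef_rot': array([1.799795e+02, 3.280000e-02, 6.056000e-01]), 'contact_force': array([ 0.1309, -0.7701, -2.3547]), 'moment': array([-0.1802,  0.1073,  0.005 ])}
```

View pics/w9.png

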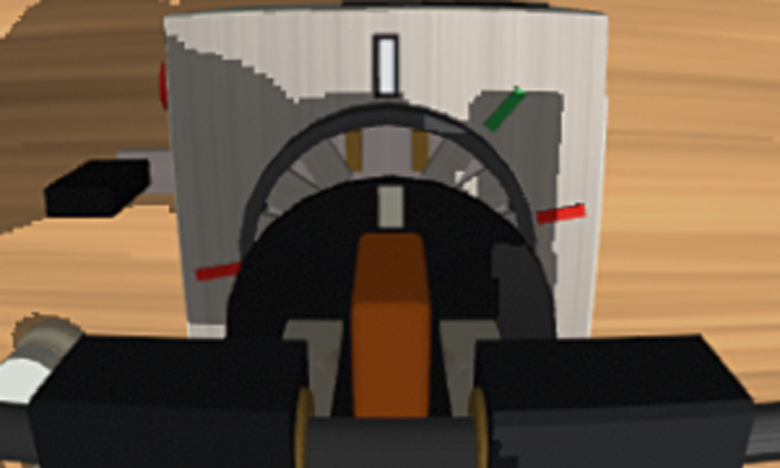

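View pics/sc9.png

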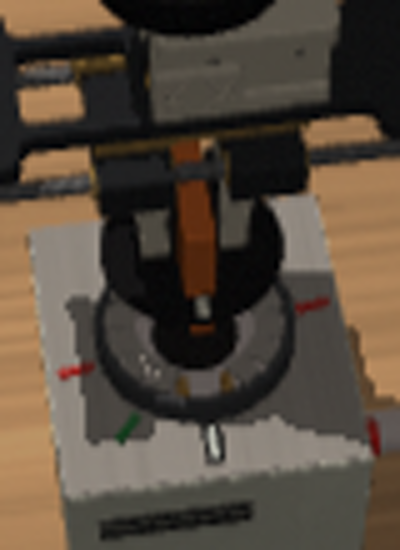

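View pics/tc9.png

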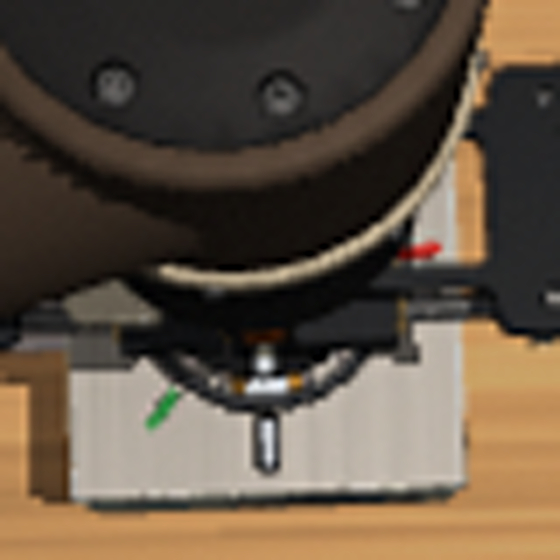

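Run:
```python
from h import *
c=load('pics/w9.npy'); st=c['st']
W=lambda x,y:(106+(x+.5)/2.6-.5,100+(y+.5)/2.6-.5)
P=lambda n,p,z: print(n,np.round(onz(c,W(*p),z,st)*1e3,1))
P('white outer',(385.5,35),.11);P('white inner',(386.5,96),.11)
P('slotL',(354,150),.114);P('slotR',(420,150),.114)
zb=st['tcp_pos'][2]-.0255
P('lugmark',(391,205),zb+.02); P('handle edge',(391,302),zb+.061); P('handle edge low',(391,235),zb+.03)
P('flange top',(391,178),zb+.02); P('flange L',(228,325),zb+.02);P('flange R',(555,325),zb+.02)
P('rim top',(389,103),.127); P('rim L',(243,240),.127); P('rim R',(533,225),.127)
P('redL',(197,274),.11); P('redR',(585,210),.11); P('g',(521,90),.11)
```

```text
white outer [579.9 -38.9 110. ]
white inner [560.9 -39.4 110. ]
slotL [544.5 -29.5 114. ]
slotR [544.7 -50.  114. ]
lugmark [546.9 -40.9 184.2]
handle edge [541.1 -40.9 225.2]
handle edge low [543.2 -40.9 194.2]
flange top [553.  -40.8 184.2]
flange L [517.   -2.6 184.2]
flange R [517.8 -80.1 184.2]
rim top [561.2 -40.2 127. ]
rim L [519.1   4.  127. ]
rim R [524.9 -84.3 127. ]
redL [501.1  24.  110. ]
redR [ 524.9 -104.9  110. ]
g [563.7 -81.4 110. ]
```

Request:
{"method": "apply_moves", "body": {"commands": [{"dp": [0.5, -1, 8], "yaw": 0, "grip": 0}, {"dp": [0.5, -1, 18], "yaw": 0, "grip": 0}, {"dp": [0.5, -1, 28], "yaw": 0, "grip": 0}, {"dp": [0.5, -1, 34], "yaw": 0, "grip": 0}, {"dp": [0.5, -1, 38], "yaw": 0, "grip": 0}, {"dp": [0.5, -1, 38], "yaw": 0, "grip": 0}]}}

```text
time_s: 18.23
tcp_pos: [0.5141, -0.039, 0.1516]
eef_rot: [180.0, 0.0, 0.7]
contact_force: [0.3, -0.5, -1.5]
gripper_width: 0.0137
```

Request:
{"method": "apply_moves", "body": {"commands": [{"dp": [0, 0.8, 0], "yaw": 0, "grip": 0}, {"dp": [0, 0.8, 2], "yaw": 0, "grip": 0}, {"dp": [0, 0.8, 4], "yaw": 0, "grip": 0}, {"dp": [0, 0.8, 6], "yaw": 0, "grip": 0}, {"dp": [0, 0.8, 7.5], "yaw": 0, "grip": 0}, {"dp": [0, 0.8, 7.5], "yaw": 0, "grip": 0}]}}

```text
time_s: 18.98
tcp_pos: [0.5141, -0.0398, 0.1443]
eef_rot: [180.0, 0.0, 0.7]
contact_force: [-0.2, 0.4, -1.6]
gripper_width: 0.014
```

Inside without contact (underside about 119 mm). Continue down.

Request:
{"method": "apply_moves", "body": {"commands": [{"dp": [0, 0, 1.5], "yaw": 0, "grip": 0}, {"dp": [0, 0, 3], "yaw": 0, "grip": 0}, {"dp": [0, 0, 4], "yaw": 0, "grip": 0}, {"dp": [0, 0, 4], "yaw": 0, "grip": 0}]}}

```text
time_s: 19.48
tcp_pos: [0.5141, -0.0398, 0.1403]
eef_rot: [180.0, 0.0, 0.7]
contact_force: [0.6, -0.1, -1.8]
gripper_width: 0.0138
```

Request:
{"method": "apply_moves", "body": {"commands": [{"dp": [0, 0, 0.5], "yaw": 0, "grip": 0}, {"dp": [0, 0, 1], "yaw": 0, "grip": 0}, {"dp": [0, 0, 1], "yaw": 0, "grip": 0}]}}

```text
time_s: 19.85
tcp_pos: [0.5142, -0.0397, 0.1395]
eef_rot: [-180.0, -0.0, 0.7]
contact_force: [0.1, -0.2, -0.5]
gripper_width: 0.0139
```

Request:
{"method": "apply_moves", "body": {"commands": [{"dp": [0, 0, 0.5], "yaw": 0, "grip": 0}, {"dp": [0, 0, 0.5], "yaw": 0, "grip": 0}, {"dp": [0, 0, 0.5], "yaw": 0, "grip": 0}]}}

```text
time_s: 20.23
tcp_pos: [0.5142, -0.0397, 0.1394]
eef_rot: [180.0, -0.0, 0.7]
contact_force: [-2.8, 1.0, 5.5]
gripper_width: 0.0136
```

Run:
```python
from h import *
st=get_state(); print({k:np.round(v,4) for k,v in st.items() if k in('time_s','tcp_pos','eef_rot','contact_force','moment')})
s=capture('scene'); crop(s['color'],220,110,80,110,5,'pics/sc10.png'); 
c=capture('wrist');crop(c['color'],106,100,300,180,2.6,'pics/w10.png')
```

```text
{'time_s': np.float64(20.225), 'tcp_pos': array([ 0.5142, -0.0397,  0.1394]), 'eef_rot': array([ 1.799973e+02, -2.230000e-02,  7.113000e-01]), 'contact_force': array([-2.8046,  1.0253,  5.4608]), 'moment': array([0.2285, 1.1961, 0.0128])}
```

View pics/w10.png

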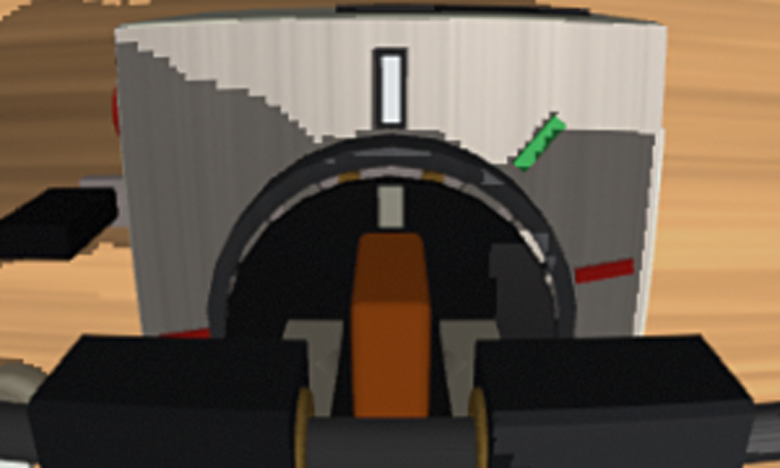

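View pics/sc10.png

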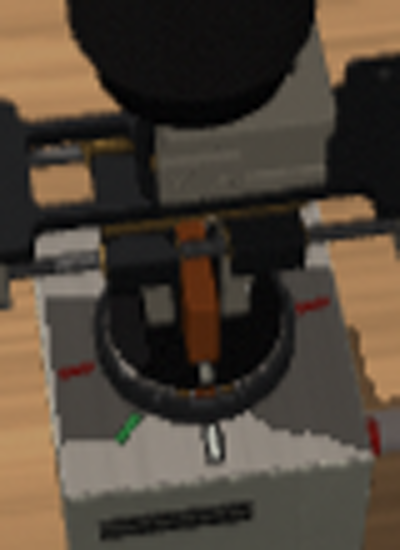

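Request:
{"method": "apply_moves", "body": {"commands": [{"dp": [0, 0, -0.4], "yaw": 0, "grip": 0}, {"dp": [0, 0, -0.4], "yaw": 0.06, "grip": 0}, {"dp": [0, 0, -0.4], "yaw": 0.12, "grip": 0}, {"dp": [0, 0, -0.4], "yaw": 0.18, "grip": 0}, {"dp": [0, 0, -0.4], "yaw": 0.24, "grip": 0}, {"dp": [0, 0, -0.4], "yaw": 0.3, "grip": 0}, {"dp": [0, 0, -0.4], "yaw": 0.35, "grip": 0}, {"dp": [0, 0, -0.4], "yaw": 0.35, "grip": 0}], "newtons": 50}}

```text
time_s: 21.32
tcp_pos: [0.5146, -0.0397, 0.1395]
eef_rot: [-180.0, -0.0, -19.3]
contact_force: [0.6, 0.2, 1.4]
gripper_width: 0.0135
```

Run:
```python
from h import *
st=get_state(); print({k:np.round(v,4) for k,v in st.items() if k in('time_s','tcp_pos','eef_rot','contact_force','moment','gripper_width')})
c=capture('wrist');crop(c['color'],106,100,300,180,2.6,'pics/w11.png')
```

```text
{'time_s': np.float64(21.325), 'tcp_pos': array([ 0.5146, -0.0397,  0.1395]), 'eef_rot': array([-1.799867e+02, -4.560000e-02, -1.932430e+01]), 'contact_force': array([0.6493, 0.1766, 1.4305]), 'moment': array([-0.2237, -0.0568,  0.0769]), 'gripper_width': np.float64(0.0135)}
```

View pics/w11.png

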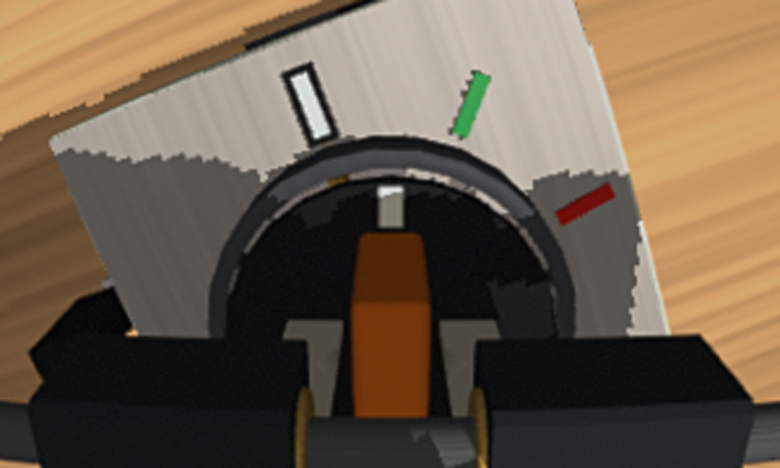

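Request:
{"method": "apply_moves", "body": {"commands": [{"dp": [0, 0, 0], "yaw": 0.06, "grip": 0}, {"dp": [0, 0, 0], "yaw": 0.12, "grip": 0}, {"dp": [0, 0, 0], "yaw": 0.18, "grip": 0}, {"dp": [0, 0, 0], "yaw": 0.24, "grip": 0}, {"dp": [0, 0, 0], "yaw": 0.3, "grip": 0}, {"dp": [0, 0, 0], "yaw": 0.36, "grip": 0}, {"dp": [0, 0, 0], "yaw": 0.4, "grip": 0}, {"dp": [0, 0, 0], "yaw": 0.42, "grip": 0}, {"dp": [0, 0, 0], "yaw": 0.42, "grip": 0}, {"dp": [0, 0, 0], "yaw": 0.42, "grip": 0}]}}

```text
time_s: 22.62
tcp_pos: [0.5145, -0.0398, 0.1395]
eef_rot: [-180.0, -0.0, -43.4]
contact_force: [1.6, -1.6, 1.5]
gripper_width: 0.0138
```

Run:
```python
from h import *
st=get_state(); print({k:np.round(v,4) for k,v in st.items() if k in('time_s','tcp_pos','eef_rot','contact_force','moment','gripper_width')})
c=capture('wrist');np.save('pics/w12.npy',{**c,'st':st},allow_pickle=True);crop(c['color'],106,100,300,180,2.6,'pics/w12.png')
s=capture('scene'); crop(s['color'],220,110,110,110,5,'pics/sc12.png'); cv2.imwrite('pics/s12.png',s['color'][:,:,::-1])
```

```text
{'time_s': np.float64(22.625), 'tcp_pos': array([ 0.5145, -0.0398,  0.1395]), 'eef_rot': array([-1.799775e+02, -3.000000e-02, -4.336520e+01]), 'contact_force': array([ 1.6031, -1.625 ,  1.4614]), 'moment': array([-0.6423, -0.5889,  0.1148]), 'gripper_width': np.float64(0.0138)}
```

View pics/w12.png

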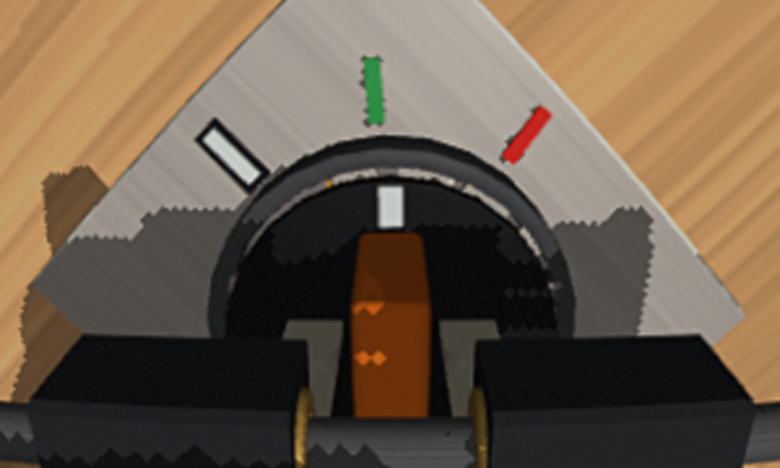

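View pics/s12.png

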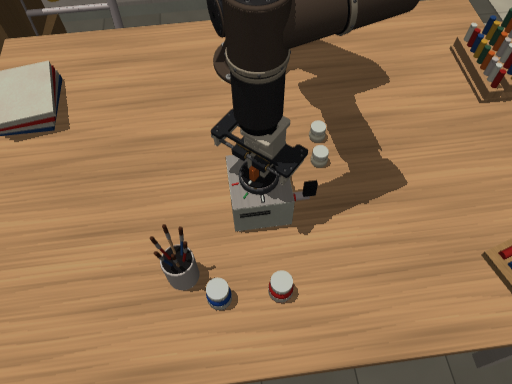

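Run:
```python
import cv2,numpy as np
o=[]
for n in (10,11,12):
    i=cv2.imread(f'pics/w{n}.png')[155:215,290:490]; 
    h=cv2.cvtColor(i,cv2.COLOR_BGR2HSV); m=(h[:,:,0]>10)&(h[:,:,0]<28)&(h[:,:,1]>90)
    ys,xs=np.where(m); 
    nb,lab,stt,cen=cv2.connectedComponentsWithStats(m.astype(np.uint8))
    print(n,[(s[:5].tolist(),np.round(c,1).tolist()) for s,c in zip(stt[1:],cen[1:]) if s[4]>8])
    o.append(cv2.resize(i,None,fx=3.5,fy=3,interpolation=cv2.INTER_NEAREST))
cv2.imwrite('pics/cmp.png',np.vstack(o))
```

```text
10 [([49, 15, 21, 16, 241], [58.8, 21.8]), ([132, 15, 23, 14, 250], [142.7, 21.5])]
11 [([38, 20, 22, 14, 188], [47.5, 26.1])]
12 [([35, 23, 10, 12, 80], [39.0, 28.6])]
```

View pics/cmp.png

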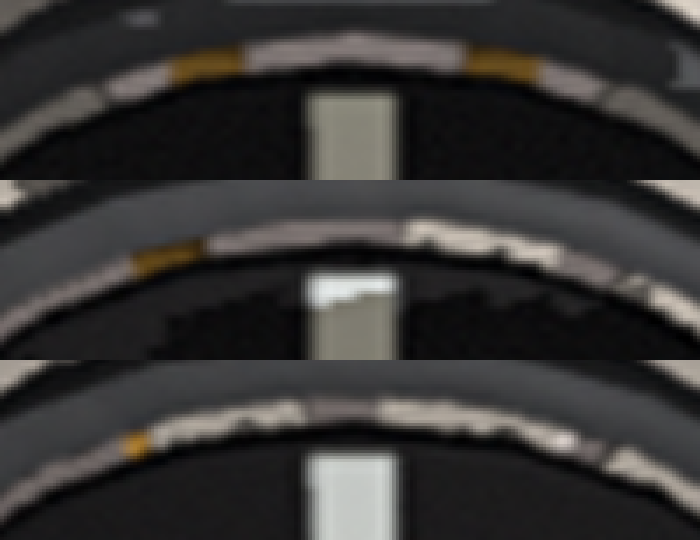

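The dogs show the ring lagging the lid by about 0.085 rad, so the ring is at about 0.685. I'll make a small trim and then do the final checks.

Request:
{"method": "apply_moves", "body": {"commands": [{"dp": [0, 0, 0], "yaw": 0.015, "grip": 0}, {"dp": [0, 0, 0], "yaw": 0.015, "grip": 0}, {"dp": [0, 0, 0], "yaw": 0.015, "grip": 0}, {"dp": [0, 0, 0], "yaw": 0.015, "grip": 0}]}}

```text
time_s: 23.22
tcp_pos: [0.5145, -0.0398, 0.1395]
eef_rot: [-180.0, -0.0, -44.3]
contact_force: [3.4, -2.9, 1.9]
gripper_width: 0.014
```

Run:
```python
from h import *
st=get_state(); print({k:np.round(v,4) for k,v in st.items() if k in('time_s','tcp_pos','eef_rot','contact_force','moment','gripper_width','qd')})
s0=load('pics/scene0.npy')['color'].astype(int); s6=load('pics/s6.npy')['color'].astype(int); s=capture('scene')['color'].astype(int)
for n,(x,y,w,h) in dict(red=(260,265,45,40),blue=(200,272,36,42),pot=(145,222,60,72)).items(): print(n,np.abs(s-s0)[y:y+h,x:x+w].max(2).mean().round(2))
def handle(i):
    m=(i[170:205,300:325].sum(2)<110); ys,xs=np.where(m); return xs.min()+300,xs.max()+300,ys.min()+170,ys.max()+170
print(handle(s6),handle(s))
```

```text
{'time_s': np.float64(23.225), 'qd': array([ 0.0726, -0.0226,  0.0158, -0.0304, -0.0194,  0.1127]), 'tcp_pos': array([ 0.5145, -0.0398,  0.1395]), 'eef_rot': array([-1.79980e+02, -2.33000e-02, -4.42672e+01]), 'contact_force': array([ 3.4064, -2.8824,  1.8911]), 'moment': array([-0.9526, -1.0692,  0.0792]), 'gripper_width': np.float64(0.014)}
red 9.68
blue 8.72
pot 7.7
(np.int64(303), np.int64(316), np.int64(181), np.int64(196)) (np.int64(303), np.int64(316), np.int64(181), np.int64(196))
```

Run:
```python
from plant import close_job, get_state
print(close_job()); s=get_state(); print(s['time_s'],s['eef_rot'],s['moment'])
```

```text
the job is handed in; nothing more can be done
None
the job is handed in; nothing more can be done
```

The mill is set up: the tray is fully home and the lid is in the collar. The arm still held it at half twist when I handed in, at 23.2 s of the 54 s allowed.

- **Tray:** I slid it in by its handle, with the jar that stands in it (the farthest of the three look-alikes). It stopped on the back wall at 12 N. The handle then measured about 87.4 mm in world y against 87 expected, and it had not moved by the last picture.
- **Lid:** I gripped it by the handle and lowered it along the white marks. It touched the ring with its underside at about 114 mm.
- **Twist:** I turned it clockwise to a tool yaw of -44.3°, which is about 0.785 rad of lid turn. Before a last 0.015 rad nudge, the brass dogs in the wrist picture showed the ring about 0.085 rad behind the lid. That puts the ring at about 0.70 rad, well short of the click at 1.15.

**Checks that disagreed:**
- **Lid mark:** because of the slot play, the mark on the lid sits a little past the green line.
- **Torque:** the last reading was 0.08 N m and the one just before it was 0.115, against 0.11 expected. I took the gap as sensor noise.
- **Jars and pot:** the pixel comparison gave a difference of about 8 to 10 grey levels. I put that down to image noise without measuring an untouched patch. They show no visible shift, and the arm never went near them.

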